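# Free the dry-fitted post from its trestle foot

## Robot

A 6-joint arm with a two-finger parallel gripper is mounted at the origin on a cart in front of the work surface, level with it; the furniture and walls round the work are solid. World frame = base frame: x ahead of the robot, y to its left, z up, the work surface at z = 0. Lengths are in m, angles in rad, forces in N, time in s.
With the tool pointing down it reaches from about 0.3 to 0.775 m from the base axis. Payload 14.6 kg.
Tool frame: the origin (TCP) lies at the very end of the fingers, on their centre line; the grasp point (between the pads) lies 19 mm behind it; z points along the fingers, y is the line along which they close (so a half turn about z gives the same grasp; the last joint's range is limited). The gripper opens to 94 mm and grips with 3 to 60 N. Pads are 16 mm wide; open, the fingers measure 119 mm over their backs; the gripper's body (75 mm by 177 mm) begins 78 mm behind the grasp point.
Start: joints at [-1.254, 0.3, 1.521, -0, 1.321, -0.067], TCP at [0.206, -0.51, 0.205] pointing down, gripper open.
Joint ranges: [-3.03, 3.03], [-0.79, 2.21], [0.23, 2.52], [-1.04, 4.18], [0, 3.07], [-2.55, 2.55]. Speed limits (rad/s): [2.22, 2.22, 2.57, 3.14, 3.14, 3.14].

## Interface

Orientations are given as [roll, pitch, yaw] about the fixed x, y, z axes, in that order (R = Rz(yaw) Ry(pitch) Rx(roll)).
In Python, from station import ctrl, camera, camera_info, finder gives the robot as it stands.
- The arm moves only by the tool carry_out, never from a script. Its argument "motion" is a list of rows, each a list of 2 entries, a list of its own where there are three numbers: the shift along the tool's x, y, z as a fraction of full scale, then the turn about the tool's z as a fraction of full scale. A call has 1 to 12 rows; each row is the pose to reach, as a shift and turn from the pose commanded when the call began, along the tool's axes at that moment, turning the shorter way round; what a row does not reach only later rows make up. Full scale, the value 1, is 200 mm for a shift and 360 degrees for a turn. A row lasts 1/10 s, in which the tool goes at most 50 mm and 8.59 degrees, less where a joint would pass 70% of its speed; a pose out of reach is approached as far as the arm can. A call with a number of a shift or a turn outside -1 to 1 is refused whole. A call with a gripper value outside its range is refused whole. "hand" is the closure, from -1 (fully open) to 1 (shut), set as the call begins (left out, the last holds). The fingers move at their own pace and stop on an object; "force" is the grip in N (left out, the last holds). Time passes only in rows, so rows that repeat a pose let the fingers close. It gives the time, the measured TCP pose, the force, the opening and the grip force at its end, in the units of the state.
- ctrl.get_obs(): the state, without advancing time (a new reading comes with each control period).
- camera(name): name is "side" or "top" or "wrist"; returns (picture, depth): 420x560x3 uint8, blue, green, red; 420x560 float32, m along the optical axis (not along the pixel's ray), 0 where there is no reading.
- camera_info(name): a dict with "camera_matrix" (3x3 intrinsics, pixels), "origin" and "attitude" of the camera in the world. Camera axes: x right, y down, z forward; pixel columns grow to the right and rows downward; lengths in m; the calibration is good to about 2 mm. A picture is of the moment at which its call begins: read the wrist's pose just before it. camera_info takes no time and is no camera call; for the wrist camera it gives the pose at the moment of the call.
- ctrl.hand_in(): hands the job in; it is judged then, once.
Trained networks look in the newest picture that a camera, given by its name, has taken for a name from the list of things; names that differ only in an ending like _2 or _b are one class to them, and where a whole thing is asked for, a point or a joint stands for the part that bears it (a point fixed in the world has none). Each returns a list of dicts, best first, with "conf" (0 to 1); they miss things now and then, are a little off and sometimes report something else, mostly with a low value. They report only what shows in the picture. A call takes as long as a camera call. They do not tell look-alikes from the thing itself.
- finder.boxes_of(camera, query): "location" ([column, row] in pixels, amid what is visible of it).
- finder.cut_out(camera, query): "mask" (420x560 bool, what is visible of it) and "location" ([column, row] in pixels, amid what is visible of it).
- finder.pinpoint(camera, query): "location" ([column, row] in pixels: a listed point, or the origin of a listed thing).
The state is a dict: "time_s": time; "qpos": joint angles; "joint_vel": joint speeds; "tau": joint torques, N m; "ee_pos": TCP position; "eef_rot": TCP orientation; "force": force on the tool from outside, world axes, zero at the start; "moment": the same for the moment, N m; "grip_width": finger opening in m; "grip_force": force on a finger pad.
Only numpy, scipy, OpenCV 4.12 (cv2) and the standard library are available. Lean on these libraries where they do the work, as an engineer would, in place of code of your own. Each camera call takes 0.05 s, during which the arm holds its last target. There are 200 camera calls.

## Task

The dry fit is done and this joint has to come apart for gluing. Grip the short wooden post that stands in the trestle foot and rock it to and fro along the length of the foot, leaning it clearly one way and then the other, until its tight tenon has worked its way up out of the mortise; the heavy foot must stay flat on the bench (it comes up with the post if you just pull) and the glue bottle and the other post stay where they are. Finish while still holding the post in the gripper, upright and still, its tenon just clear above its mortise, by 1 to 2 cm.

Things in the scene. Friction and masses are not known exactly. Their poses are not given: they have to be found in the camera images.
- foot: Trestle foot, a medium-brown beam lying loose on the bench, 2.8 kg: 420 mm along its y, 100 mm across (x), 80 mm high, the ends sloping down to 50 mm. Origin: centre of its underside (on the bench); z up. The blind mortise opens in the middle of its top. Pulling the post straight up takes about 40 N and lifts the foot.
- mortise (a point): Centre of the mortise's mouth in the foot's top face, 80 mm above the bench; axes as the foot's. 18 mm wide in x (1 mm play at either side of the tenon), 34 mm deep. It grips the tenon only at the mouth's two ends (y = +22 and -22 mm); deeper down 4 mm play at either end lets the post lean about 0.12 rad either way in the foot's y-z plane.
- post: Light wooden post standing in the foot, 0.16 kg. Origin: centre of its shoulder, on the foot's top at the start; axes then as the foot's. Body 34 (x) x 60 (y) x 90 mm high from the shoulder up, on top a stub 14 x 40 mm, 18 mm high; below the shoulder its tenon, 16 (x) x 44 (y) mm, 30 mm long. Grip the body, across 60 or 34 mm.
- tenon_end (a point): Centre of the lower end of the post's tenon, 30 mm below the shoulder.
- post_head (a point): Centre of the post's very top, 108 mm above the shoulder.
- spare_post: An identical second post lying on the bench, not to be touched; origin on the bench under its shoulder, its long axis along its own x.
- glue: White glue bottle with orange nozzle, 59 x 60 x 187 mm, standing; origin: centre of its underside. Not to be touched.
- cheek_l (a joint): The mortise's +y end at the mouth, y = +22 mm, springy: it presses on the tenon's narrow edge 7 mm below the top face and drags with about 20 N against sliding. Value: metres pressed outward (0.0005 at the start, up to 0.002). Leaning the post about one end slides only the tenon's other edge up, at half the force, so each rock to and fro gains a few mm.
- cheek_r (a joint): The mortise's -y end at the mouth, y = -22 mm, springy: it presses on the tenon's narrow edge 7 mm below the top face and drags with about 20 N against sliding. Value: metres pressed outward (0.0005 at the start, up to 0.002). Leaning the post about one end slides only the tenon's other edge up, at half the force, so each rock to and fro gains a few mm.
Mind the look-alikes: they are no part of the job. Leave any blue look-alike of the post alone.

How it is judged:
On the way, in this order (a step that is already met when the one before it is completed fails the run):
1. the post leans to the foot's -y side (its top at least 4 mm over) with its tenon still in the mortise (y of post_head in the frame of mortise below -0.004 m and z of tenon_end in the frame of mortise below -0.004 m), for 0.05 s.
2. it then leans to the +y side (its top at least 4 mm over), its tenon still in the mortise (y of post_head in the frame of mortise above 0.004 m and z of tenon_end in the frame of mortise below -0.004 m), for 0.05 s.
At the end, for the whole second after the job is handed in: The gripper still holds the post, still and within 0.2 rad of upright, the end of its tenon 3 to 40 mm above the mortise's mouth and within 30 mm of it sideways, touching nothing but the fingers; the foot lies flat on the bench (z of tenon_end in the frame of mortise between 0.003 and 0.04 m and horizontal distance between tenon_end and mortise below 0.03 m and angle between post's own z axis and vertical below 0.2 rad and contact force between the fingers and post above 1 N and contact force between foot and post below 0.1 N and linear speed of post below 0.02 m/s and height (world z) of foot below 0.006 m and angle between foot's own z axis and vertical below 0.03 rad); the arm keeps its last pose, push and grip.
It fails at once if the foot is lifted or tipped off the bench (6 mm, or 0.03 rad) (height (world z) of foot above 0.006 m or angle between foot's own z axis and vertical above 0.03 rad).
It fails at once if the glue bottle or the spare post is moved more than 25 mm (distance of any of glue, spare_post from where it was at the start of the episode above 0.025 m).
It also fails if it takes over 48 s, if anything falls off the work surface, if the arm or the gripper's body presses on something with over 40 N, if the wrist force passes 120 N, or if a joint passes its speed limit or range.

## Working session

There is one attempt and no reset: what is moved stays moved. The work goes in short steps, Python scripts to look and compute and a tool call to move; the robot and the scene stay as the last step left them, time stands still between calls to the robot, and variables do not carry over. Pictures are saved under pics/ and viewed, at most 10 in all, crops included, and the job is handed in when it is done.

Besides the shell and the picture viewer there is one more tool, called by a JSON object that holds its "api" and its "payload". carry_out: Moves the arm, as the interface text tells. Its arguments: {"type":"object","properties":{"motion":{"type":"array","items":{"type":"array"}},"hand":{"type":"number"},"force":{"type":"number"}},"required":["motion"]}

```bash
mkdir -p pics; ls
cat > h.py <<'E'
import numpy as np,cv2
from station import ctrl,camera,camera_info,finder
from scipy.spatial.transform import Rotation as R
def att(i):
    a=np.array(i["attitude"],float)
    return a if a.shape==(3,3) else (R.from_euler('xyz',a).as_matrix() if a.size==3 else R.from_quat(a).as_matrix())
def world(i,d):
    K=np.array(i["camera_matrix"]);v,u=np.mgrid[0:420,0:560]
    P=np.stack([(u-K[0,2])/K[0,0]*d,(v-K[1,2])/K[1,1]*d,d],-1)
    return P@att(i).T+np.array(i["origin"])
E
python3 - <<'E'
from h import *
ims=[]
for n in ["side","top"]:
    i=camera_info(n);p,d=camera(n);print(n,i);W=world(i,d)
    cv2.imwrite(f"pics/{n}0.png",p);np.savez(f"{n}0.npz",W=W,p=p,d=d)
    for q in ["post","foot","glue","spare_post"]:
        for r in finder.boxes_of(n,q)[:4]:
            c,w=map(int,r["location"]);print(n,q,round(r["conf"],2),c,w,W[w,c].round(3))
    for q in ["post","mortise","post_head","foot"]:
        for r in finder.pinpoint(n,q)[:3]: print("pt",q,round(r["conf"],2),np.round(r["location"]))
print(ctrl.get_obs())
E
```

```text
pics
side {'camera_matrix': array([[455.25562307,   0.        , 269.53489252],
       [  0.        , 455.25562307, 208.03812428],
       [  0.        ,   0.        ,   1.        ]]), 'origin': array([0.54385257, 0.80984343, 0.51267067]), 'attitude': array([-2.03967412,  0.0105978 , -3.10192594])}
side post 0.82 274 222 [0.567 0.134 0.143]
side post 0.74 366 294 [0.427 0.261 0.093]
side post 0.58 347 253 [0.443 0.152 0.095]
side foot 0.75 271 223 [0.572 0.136 0.143]
side foot 0.6 279 301 [0.556 0.256 0.073]
side glue 0.76 215 217 [0.69  0.004 0.083]
side spare_post 0.86 200 298 [0.691 0.199 0.032]
pt post 0.81 [273. 243.]
pt post 0.68 [366. 314.]
pt post 0.63 [348. 279.]
pt mortise 0.85 [276. 242.]
pt post_head 0.84 [369. 264.]
pt post_head 0.69 [273. 192.]
pt post_head 0.67 [350. 224.]
pt foot 0.69 [272. 284.]
top {'camera_matrix': array([[460.90820103,   0.        , 269.6486818 ],
       [  0.        , 460.90820103, 205.24811173],
       [  0.        ,   0.        ,   1.        ]]), 'origin': array([0.50028819, 0.06016388, 0.98232544]), 'attitude': array([-3.05048829,  0.04406723, -
[... 442 characters left out ...]
. 215.]
{'time_s': 0.9, 'qpos': array([-1.25362106e+00,  2.99877529e-01,  1.52101417e+00,  3.32033855e-06,
        1.32070966e+00, -6.66422855e-02]), 'joint_vel': array([-1.77288839e-04,  5.58788781e-05, -5.44350691e-05, -1.89908770e-03,
       -6.96136108e-04,  2.50047702e-03]), 'tau': array([-2.68701639e-03, -5.31660283e+01, -3.52916729e+01,  7.07430043e-02,
        2.12825759e-02,  5.32104451e-06]), 'ee_pos': array([ 0.20592556, -0.50997542,  0.20545191]), 'eef_rot': array([-3.14158418e+00, -3.78968831e-06,  3.83816727e-01]), 'force': array([0.06045586, 0.49291583, 0.0743543 ]), 'moment': array([-0.02833929, -0.01077907,  0.00105329]), 'grip_force': 0.0, 'grip_width': 0.09384125083409665}
```

View pics/side0.png

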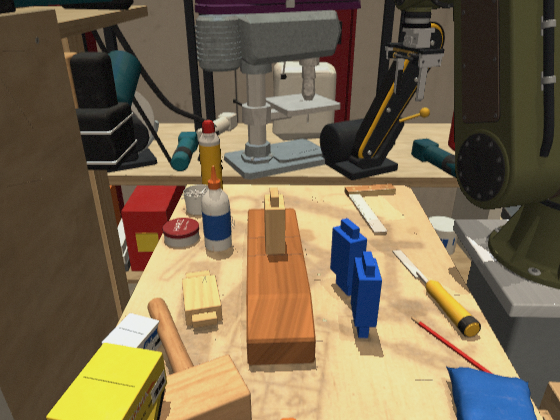

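View pics/top0.png

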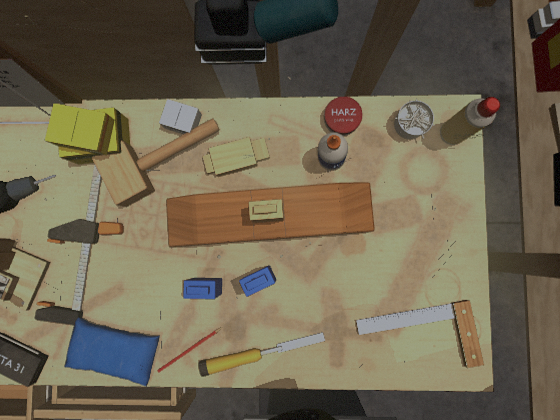

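The candidates are the wooden post in the foot (side 274,222; top 266,210) and two blue posts standing on the bench (side 348,255 and 366,294). The wooden one fits the description: it is light wood and stands in the mortise. Next I measure it and check it in an enlarged crop.

Run:
```python
from h import *
T=np.load("top0.npz");W=T["W"];S=np.load("side0.npz");
cv2.imwrite("pics/crop.png",cv2.resize(S["p"][150:370,190:400],None,fx=2.7,fy=2.7))
x,y,z=W[...,0],W[...,1],W[...,2]
def rect(n,m):
    P=W[m][:,:2].astype(np.float32);r=cv2.minAreaRect(P);print(n,m.sum(),np.round(P.mean(0),4),[np.round(k,4) for k in r],W[m][:,2].mean().round(4))
near=(abs(x-.56)<.12)&(abs(y-.11)<.25)
rect("foot top",near&(abs(z-.08)<.006)&(x>.48)&(x<.64))
rect("foot all",near&(z>.04)&(z<.088)&(x>.48)&(x<.64))
rect("body top",near&(abs(z-.17)<.006)&(x>.5)&(x<.63)&(y>.03))
rect("stub",near&(abs(z-.188)<.006)&(x>.5)&(x<.63)&(y>.03))
W=S["W"];x,y,z=W[...,0],W[...,1],W[...,2];near=(abs(x-.56)<.1)&(abs(y-.11)<.05)
rect("S stub",near&(abs(z-.188)<.004))
rect("S post",near&(z>.1)&(z<.195)); rect("S foot",(abs(x-.56)<.08)&(abs(y-.11)<.25)&(abs(z-.08)<.005))
```

```text
foot top 7226 [0.5663 0.1019] [array([0.5673, 0.1037]), array([0.1003, 0.3256]), np.float64(4.2685)] 0.0793
foot all 9706 [0.5665 0.1019] [array([0.5678, 0.126 ]), array([0.4695, 0.1336]), np.float64(89.3533)] 0.0748
body top 452 [0.5664 0.1037] [array([0.5672, 0.1041]), array([0.0342, 0.06  ]), np.float64(4.57)] 0.1694
stub 189 [0.5671 0.1035] [array([0.5674, 0.104 ]), array([0.014, 0.04 ]), np.float64(4.0416)] 0.1873
S stub 83 [0.5681 0.1067] [array([0.5677, 0.1055]), array([0.0136, 0.0385]), np.float64(2.1991)] 0.1856
S post 1087 [0.5632 0.1247] [array([0.5228, 0.1021]), array([0.1246, 0.0615]), np.float64(4.26)] 0.1459
S foot 4172 [0.5654 0.1498] [array([0.5678, 0.1062]), array([0.1  , 0.304]), np.float64(4.3146)] 0.0777
```

View pics/crop.png

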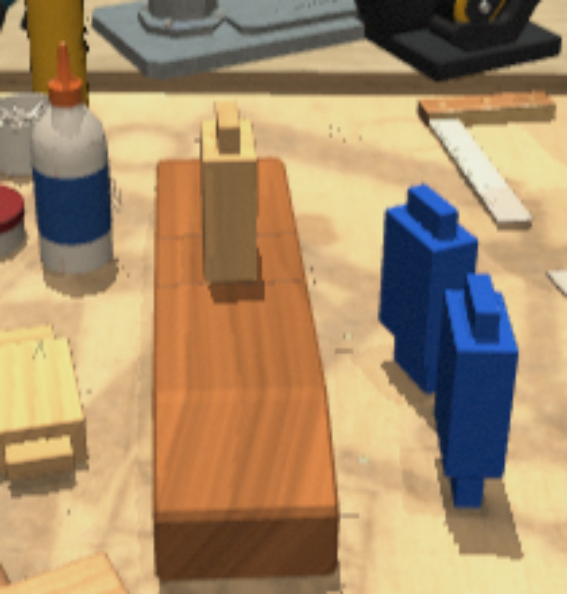

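The crop confirms it. The seated wooden post is at crop (230,200), and the blue look-alikes are at right (430,290) and (480,390). Its top is at (0.567, 0.104), with the foot's long axis 4.3° off world y. Now I approach.

{"api": "carry_out", "payload": {"motion": [[[0.0, 0.0, -0.15], 0], [[0.25, -0.19, -0.15], -0.02], [[0.5, -0.38, -0.15], -0.04], [[0.75, -0.57, -0.15], -0.055], [[0.94, -0.72, -0.15], -0.067], [[0.94, -0.72, -0.15], -0.067], [[0.94, -0.72, -0.15], -0.067]], "hand": -1, "force": 40}}

```text
time_s: 1.6
ee_pos: [0.3279, -0.3033, 0.2359]
eef_rot: [3.141, -0.0, 0.809]
force: [-0.7, -0.5, 0.3]
grip_width: 0.0941
grip_force: 0.0
```

```bash
cat > go.py <<'E'
from h import *
import sys
o=ctrl.get_obs();t=np.array([float(a) for a in sys.argv[1:4]])
r=R.from_euler('xyz',o["eef_rot"]);yaw=o["eef_rot"][2]
print("t",o["time_s"],"pos",o["ee_pos"].round(4),o["eef_rot"].round(4),"F",o["force"].round(1),"w",o["grip_width"].round(4),o["grip_force"],"q",o["qpos"].round(2))
print("frac",(r.inv().apply(t-o["ee_pos"])/.2).round(3),"turn",-((np.degrees(yaw)*-1+94.27))/360)
E
python3 go.py .5674 .104 .24
```

```text
Traceback (most recent call last):
  File "go.py", line 5, in <module>
    print("t",o["time_s"],"pos",o["ee_pos"].round(4),o["eef_rot"].round(4),"F",o["force"].round(1),"w",o["grip_width"].round(4),o["grip_force"],"q",o["qpos"].round(2))
                                                                                                       ^^^^^^^^^^^^^^^^^^^^^
AttributeError: 'float' object has no attribute 'round'
```

```bash
sed -i 's/o\["grip_width"\].round(4)/round(o["grip_width"],4)/' go.py; python3 go.py .5674 .104 .24
```

```text
t 1.6 pos [ 0.3279 -0.3033  0.2359] [ 3.1408e+00 -4.0000e-04  8.0870e-01] F [-0.7 -0.5  0.3] w 0.0941 0.0 q [-0.83  0.04  1.75  0.    1.35 -0.07]
frac [ 2.3  -0.54 -0.02] turn -0.13315881101360322
```

{"api": "carry_out", "payload": {"motion": [[[0.25, -0.06, -0.02], -0.015], [[0.5, -0.12, -0.02], -0.03], [[0.75, -0.18, -0.02], -0.05], [[1.0, -0.23, -0.02], -0.067], [[1.0, -0.23, -0.02], -0.067], [[1.0, -0.23, -0.02], -0.067]]}}

```text
time_s: 2.2
ee_pos: [0.4321, -0.1298, 0.2393]
eef_rot: [-3.141, 0.0, 1.227]
force: [0.8, -0.5, 0.3]
grip_width: 0.0939
grip_force: 0.0
```

```bash
python3 go.py .5674 .104 .24
```

```text
t 2.2 pos [ 0.4321 -0.1298  0.2393] [-3.1413e+00  2.0000e-04  1.2268e+00] F [ 0.8 -0.5  0.3] w 0.0939 0.0 q [-0.37  0.05  1.73 -0.    1.36 -0.03]
frac [ 1.329  0.242 -0.004] turn -0.06661218646602304
```

{"api": "carry_out", "payload": {"motion": [[[0.25, 0.04, 0], -0.015], [[0.5, 0.09, 0], -0.03], [[0.75, 0.14, 0], -0.05], [[1.0, 0.18, 0], -0.0666], [[1.0, 0.18, 0], -0.0666], [[1.0, 0.18, 0], -0.0666], [[1.0, 0.18, 0], -0.0666]]}}

```text
time_s: 2.9
ee_pos: [0.5331, 0.0439, 0.2394]
eef_rot: [-3.141, 0.0, 1.641]
force: [-0.2, 0.1, 1.0]
grip_width: 0.0941
grip_force: 0.0
```

```bash
python3 go.py .5674 .104 .24
```

```text
t 2.9 pos [0.5331 0.0439 0.2394] [-3.1413e+00  3.0000e-04  1.6408e+00] F [-0.2  0.1  1. ] w 0.0941 0.0 q [ 0.01  0.24  1.52 -0.    1.38 -0.06]
frac [ 0.288  0.192 -0.003] turn -0.0007249303751583132
```

{"api": "carry_out", "payload": {"motion": [[[0.15, 0.1, 0], 0], [[0.288, 0.192, 0], -0.0007], [[0.288, 0.192, 0], -0.0007], [[0.288, 0.192, 0.2], -0.0007], [[0.288, 0.192, 0.4], -0.0007], [[0.288, 0.192, 0.545], -0.0007], [[0.288, 0.192, 0.545], -0.0007], [[0.288, 0.192, 0.545], -0.0007]]}}

```text
time_s: 3.7
ee_pos: [0.5677, 0.1049, 0.1318]
eef_rot: [3.141, 0.0, 1.647]
force: [-0.3, 0.1, 0.4]
grip_width: 0.094
grip_force: 0.0
```

```bash
python3 go.py .5674 .104 .131
python3 - <<'E'
from h import *
p,d=camera("side");q,_=camera("wrist")
cv2.imwrite("pics/s1.png",np.hstack([cv2.resize(p[130:370,170:400],None,fx=1.7,fy=1.7),cv2.resize(q,(390,408))])[:,:800])
E
```

```text
t 3.7 pos [0.5677 0.1049 0.1318] [3.1409e+00 1.0000e-04 1.6465e+00] F [-0.3  0.1  0.4] w 0.094 0.0 q [ 0.12  0.43  1.53 -0.    1.19  0.04]
frac [-0.004 -0.002  0.004] turn 0.00019282191735574055
```

View pics/s1.png

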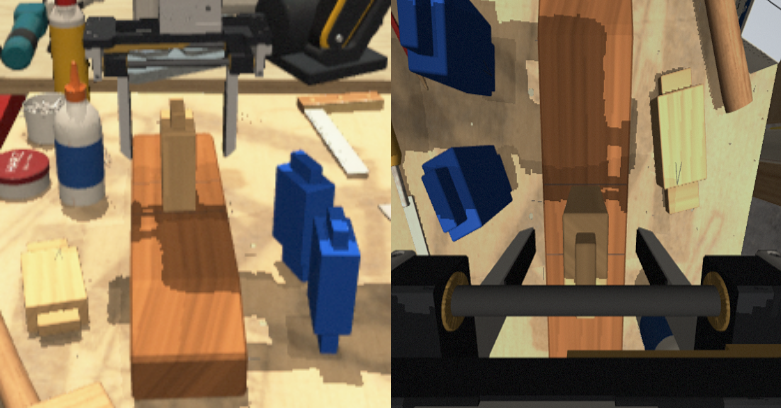

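The fingers at (125,110) and (232,110) straddle the post at (178,160), with clearance on both sides. Closing on it.

{"api": "carry_out", "payload": {"motion": [[[0, 0, 0], 0], [[0, 0, 0], 0], [[0, 0, 0], 0], [[0, 0, 0], 0], [[0, 0, 0], 0], [[0, 0, 0], 0], [[0, 0, 0], 0], [[0, 0, 0], 0]], "hand": 1, "force": 40}}

```text
time_s: 4.6
ee_pos: [0.5676, 0.1063, 0.1305]
eef_rot: [3.141, -0.0, 1.649]
force: [9.0, 0.3, -9.4]
grip_width: 0.0336
grip_force: 40.3
```

{"api": "carry_out", "payload": {"motion": [[[-0.01, 0, -0.003], 0], [[-0.02, 0, -0.006], 0], [[-0.03, 0, -0.009], 0], [[-0.04, 0, -0.012], 0], [[-0.04, 0, -0.012], 0], [[-0.04, 0, -0.012], 0]]}}

```text
time_s: 5.2
ee_pos: [0.5669, 0.0991, 0.1309]
eef_rot: [-3.138, -0.002, 1.649]
force: [1.2, 6.0, -13.3]
grip_width: 0.0337
grip_force: 40.0
```

```bash
cat > look.py <<'E'
from h import *
import sys
# post lean (about foot x) and foot pose, from the side and top cameras
i=camera_info("top");p,d=camera("top");W=world(i,d);np.savez("top1.npz",W=W,p=p)
j=camera_info("side");ps,ds=camera("side");S=world(j,ds);np.savez("side1.npz",W=S,p=ps)
a=np.radians(4.27);Rf=np.array([[np.cos(a),-np.sin(a)],[np.sin(a),np.cos(a)]]);c=np.array([.5674,.104])
def loc(W): L=W.copy();L[...,:2]=(W[...,:2]-c)@Rf;return L
T,S=loc(W),loc(S)
# foot edges from top
m=(abs(T[...,0])<.07)&(abs(T[...,1])<.26)&(abs(T[...,2]-.08)<.006);r=cv2.minAreaRect(T[m][:,:2].astype(np.float32));print("foot ctr/ang(top)",np.round(r[0],4),np.round(r[2],2),"z",T[m][:,2].mean().round(4))
# +y face of post body seen by side camera: fit y=b+k z
m=(abs(S[...,0])<.012)&(S[...,1]>.015)&(S[...,1]<.055)&(S[...,2]>.092)&(S[...,2]<.165)
P=S[m]
for _ in range(3):
    k,b=np.polyfit(P[:,2],P[:,1],1);e=abs(P[:,1]-k*P[:,2]-b);P=P[e<.004]
print("face lean",round(k,3),"face y at z=.08",round(b+k*.08,4),"n",len(P))
for n,X in (("side",S),("top",T)):
    m=(abs(X[...,0])<.012)&(abs(X[...,1])<.05)&(X[...,2]>.18)&(X[...,2]<.24)
    if m.sum()>5: print(n,"stub",m.sum(),np.median(X[m],0).round(4),"zmax",np.percentile(X[m][:,2],95).round(4))
cv2.imwrite(sys.argv[1],cv2.resize(ps[150:330,190:390],None,fx=3,fy=3))
E
python3 go.py .5674 .104 .131; python3 look.py pics/s2.png
```

```text
t 5.2 pos [0.5669 0.0991 0.1309] [-3.1378e+00 -1.7000e-03  1.6487e+00] F [  1.2   6.  -13.3] w 0.0337 39.99365150928497 q [0.11 0.43 1.53 0.   1.19 0.03]
frac [ 0.024  0.004 -0.   ] turn 0.0005449958100446079
foot ctr/ang(top) [-0.0018 -0.0073] 0.05 z 0.0791
face lean -0.01 face y at z=.08 0.0231 n 505
side stub 129 [-0.0008  0.0056  0.1862] zmax 0.2392
```

View pics/s2.png

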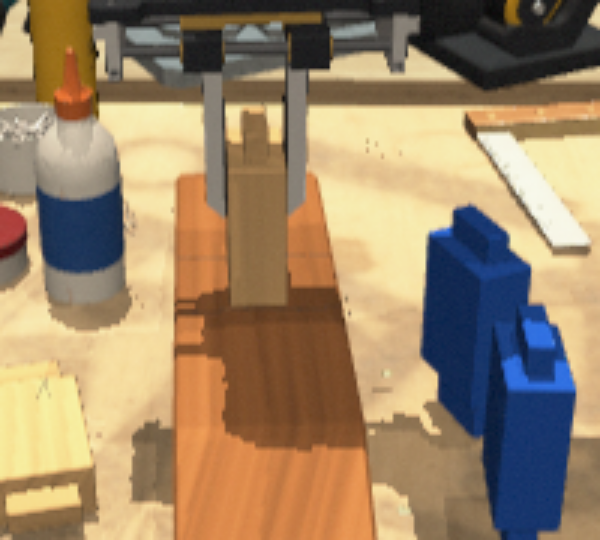

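Side view at (258,230): the post hardly leaned (−0.01 rad), and the foot slid about 7 mm along with it. A purely sideways push at this height beats the bench friction on the foot. I'll regrip near the top of the body and off-centre towards one narrow edge. Pulling up there adds leverage and stays below the foot's weight.

{"api": "carry_out", "payload": {"motion": [[[-0.04, 0, -0.005], 0], [[-0.04, 0, -0.005], 0], [[-0.04, 0, -0.005], 0], [[0.0, 0, -0.06], 0], [[0.053, 0, -0.12], 0], [[0.053, 0, -0.12], 0], [[0.053, 0, -0.12], 0]], "hand": -0.1}}

```text
time_s: 6.0
ee_pos: [0.5673, 0.1094, 0.1574]
eef_rot: [3.141, 0.0, 1.65]
force: [0.0, 0.3, 0.2]
grip_width: 0.0521
grip_force: 0.0
```

```bash
python3 go.py .5660 .118 .154; python3 look.py pics/s3.png
```

```text
t 6.0 pos [0.5673 0.1094 0.1574] [3.1405 0.     1.6496] F [0.  0.3 0.2] w 0.0521 0.0 q [ 0.13  0.4   1.5  -0.    1.24  0.05]
frac [ 0.043 -0.003  0.017] turn 0.0006838931928961974
foot ctr/ang(top) [-0.0017 -0.004 ] 0.07 z 0.0791
face lean -0.011 face y at z=.08 0.0232 n 505
side stub 102 [-0.0009  0.0018  0.1857] zmax 0.1867
```

{"api": "carry_out", "payload": {"motion": [[[0.043, 0, 0.017], 0], [[0.043, 0, 0.017], 0], [[0.043, 0, 0.017], 0]]}}

```text
time_s: 6.4
ee_pos: [0.5664, 0.1176, 0.1531]
eef_rot: [-3.141, 0.0, 1.649]
force: [-0.3, 0.3, 1.8]
grip_width: 0.0519
grip_force: 0.0
```

{"api": "carry_out", "payload": {"motion": [[[0, 0, 0], 0], [[0, 0, 0], 0], [[0, 0, 0], 0]], "hand": 1, "force": 28}}

```text
time_s: 6.7
ee_pos: [0.5664, 0.1174, 0.1535]
eef_rot: [-3.141, -0.0, 1.648]
force: [-2.3, 0.5, 2.1]
grip_width: 0.0341
grip_force: 28.0
```

{"api": "carry_out", "payload": {"motion": [[[-0.004, 0, -0.006], 0], [[-0.008, 0, -0.012], 0], [[-0.012, 0, -0.018], 0], [[-0.012, 0, -0.018], 0]]}}

```text
time_s: 7.1
ee_pos: [0.5658, 0.1148, 0.1555]
eef_rot: [-3.138, 0.0, 1.648]
force: [-1.4, 0.5, -21.4]
grip_width: 0.034
grip_force: 28.0
```

```bash
python3 go.py .5660 .118 .154; python3 look.py pics/s4.png
```

```text
t 7.1 pos [0.5658 0.1148 0.1555] [-3.1380e+00  1.0000e-04  1.6484e+00] F [ -1.4   0.5 -21.4] w 0.034 27.99477607011795 q [0.14 0.41 1.5  0.   1.24 0.06]
frac [0.016 0.002 0.008] turn 0.00048773197624317135
foot ctr/ang(top) [-0.0017 -0.0061] 0.04 z 0.0792
face lean -0.033 face y at z=.08 0.0229 n 511
side stub 105 [ 1.000e-04 -4.000e-04  1.866e-01] zmax 0.1882
top stub 9 [-0.0012 -0.0265  0.1885] zmax 0.191
```

{"api": "carry_out", "payload": {"motion": [[[-0.005, 0, -0.003], 0], [[-0.01, 0, -0.006], 0], [[-0.016, 0, -0.009], 0], [[-0.022, 0, -0.012], 0], [[-0.028, 0, -0.015], 0], [[-0.034, 0, -0.016], 0], [[-0.034, 0, -0.016], 0]]}}

```text
time_s: 7.9
ee_pos: [0.5666, 0.1079, 0.1589]
eef_rot: [-3.139, 0.0, 1.648]
force: [-0.1, 0.4, -28.7]
grip_width: 0.0338
grip_force: 28.0
```

```bash
python3 go.py .5660 .118 .154; python3 look.py pics/s5.png
```

```text
t 7.9 pos [0.5666 0.1079 0.1589] [-3.1390e+00  3.0000e-04  1.6485e+00] F [ -0.1   0.4 -28.7] w 0.0338 27.993387579917908 q [ 0.12  0.4   1.5  -0.    1.25  0.05]
frac [0.05  0.001 0.025] turn 0.0004986679680878502
foot ctr/ang(top) [-0.0016 -0.0087] 0.03 z 0.0802
face lean -0.041 face y at z=.08 0.0184 n 327
side stub 113 [-0.0002 -0.0051  0.1887] zmax 0.1906
top stub 13 [-0.0024 -0.0356  0.1901] zmax 0.1911
```

View pics/s5.png

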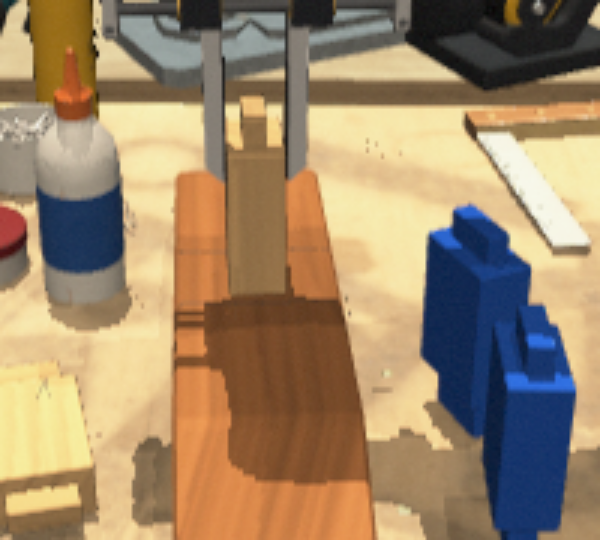

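Side view: the post is at (258,210), leaning only slightly. At 28.7 N the foot starts to float and slide, so I'm easing the pull and letting the grip force cap it.

{"api": "carry_out", "payload": {"motion": [[[0, 0, 0.008], 0], [[0, 0, 0.008], 0], [[-0.01, 0, 0.006], 0], [[-0.02, 0, 0.004], 0], [[-0.03, 0, 0.002], 0], [[-0.03, 0, 0.0], 0]], "force": 22}}

```text
time_s: 8.6
ee_pos: [0.5673, 0.1018, 0.1594]
eef_rot: [-3.14, 0.0, 1.648]
force: [0.3, -0.4, -31.1]
grip_width: 0.0337
grip_force: 22.0
```

```bash
cat > look.py <<'E'
from h import *
import sys
# frame: foot as it stood at the start. post lean and heights from the side camera, foot end from its top/slope edges
j=camera_info("side");ps,ds=camera("side");
a=np.radians(4.27);Rf=np.array([[np.cos(a),-np.sin(a)],[np.sin(a),np.cos(a)]]);c=np.array([.5674,.104])
def ana(ds,ps):
    S=world(j,ds);S[...,:2]=(S[...,:2]-c)@Rf
    m=(abs(S[...,0])<.013)&(S[...,1]>0)&(S[...,1]<.06)&(S[...,2]>.088)&(S[...,2]<.2)
    P=S[m]
    for t in (.008,.004,.002,.002):
        k,b=np.polyfit(P[:,2],P[:,1],1);P=P[abs(P[:,1]-k*P[:,2]-b)<t]
    m=(abs(S[...,0])<.006)&(abs(S[...,1])<.06)&(S[...,2]>.16)&(S[...,2]<.24);Q=S[m]
    m=(abs(S[...,0])<.03)&(S[...,1]>.205-.03)&(S[...,1]<.25)&(S[...,2]<.045)&(S[...,2]>.012)
    f=(abs(S[...,0])<.03)&(S[...,1]>.07)&(S[...,1]<.12)&(S[...,2]>.06)
    print("lean",round(k,4),"face y@.08",round(b+k*.08,4),"n",len(P),"z",P[:,2].min().round(4),P[:,2].max().round(4),"foot end y",np.median(S[m][:,1]).round(4),"foot top z",np.median(S[f][:,2]).round(4))
if sys.argv[1]=="b":
    T=np.load("side0.npz");ana(T["d"],T["p"]);sys.exit()
print("F",ctrl.get_obs()["force"].round(1));ana(ds,ps)
i=camera_info("wrist")
cv2.imwrite(sys.argv[1],cv2.resize(ps[130:330,170:400],None,fx=3,fy=3)); np.savez("side1.npz",d=ds,p=ps)
E
python3 look.py b; python3 look.py pics/s6.png;python3 go.py .5660 .118 .154
```

```text
lean -0.0339 face y@.08 0.0304 n 424 z 0.0881 0.1691 foot end y 0.2091 foot top z 0.0779
F [  0.6   0.7 -29.4]
lean -0.0981 face y@.08 0.0157 n 615 z 0.088 0.1746 foot end y 0.1963 foot top z 0.0787
t 8.7 pos [0.5673 0.1019 0.1594] [-3.1397e+00  4.0000e-04  1.6484e+00] F [  0.6   0.7 -29.4] w 0.0335 21.987504959106445 q [ 0.11  0.4   1.5  -0.    1.25  0.04]
frac [ 0.081 -0.     0.027] turn 0.0004926976008286645
```

{"api": "carry_out", "payload": {"motion": [[[0, 0, 0.012], 0], [[0, 0, 0.012], 0], [[0, 0, 0.012], 0], [[-0.1, 0, 0.025], 0], [[-0.19, 0, 0.035], 0], [[-0.19, 0, 0.035], 0], [[-0.19, 0, 0.035], 0]], "hand": 0.1}}

```text
time_s: 9.4
ee_pos: [0.5712, 0.0645, 0.1542]
eef_rot: [3.14, -0.0, 1.648]
force: [-0.4, 0.4, 0.2]
grip_width: 0.0423
grip_force: 0.0
```

```bash
python3 look.py pics/s7.png;python3 go.py .5704 .0631 .155
```

```text
F [-0.7 -0.3  0.4]
lean -0.0909 face y@.08 0.0157 n 609 z 0.0881 0.1735 foot end y 0.1964 foot top z 0.0778
t 9.45 pos [0.5711 0.0649 0.1541] [ 3.1401e+00 -1.0000e-04  1.6486e+00] F [-0.7 -0.3  0.4] w 0.0424 0.0 q [ 0.05  0.4   1.51  0.    1.23 -0.03]
frac [-0.009 -0.004 -0.005] turn 0.0005239073403779788
```

{"api": "carry_out", "payload": {"motion": [[[0, 0, 0], 0], [[0, 0, 0], 0], [[0, 0, 0], 0], [[0.005, 0, -0.006], 0], [[0.012, 0, -0.01], 0], [[0.02, 0, -0.014], 0], [[0.028, 0, -0.018], 0], [[0.036, 0, -0.022], 0], [[0.036, 0, -0.022], 0]], "hand": 1, "force": 20}}

```text
time_s: 10.35
ee_pos: [0.5698, 0.0721, 0.1574]
eef_rot: [-3.141, -0.001, 1.649]
force: [-2.1, 1.4, -8.7]
grip_width: 0.0337
grip_force: 20.0
```

```bash
python3 look.py pics/s8.png;python3 go.py .5704 .0631 .155
```

```text
F [-2.2  1.8 -9.2]
lean -0.0323 face y@.08 0.0168 n 551 z 0.088 0.1734 foot end y 0.1964 foot top z 0.0778
t 10.4 pos [0.5698 0.0722 0.1575] [-3.1406e+00 -9.0000e-04  1.6489e+00] F [-2.2  1.8 -9.2] w 0.0337 19.99690443277359 q [ 0.06  0.4   1.51  0.    1.24 -0.02]
frac [-0.045 -0.     0.012] turn 0.0005769847293951358
```

{"api": "carry_out", "payload": {"motion": [[[0.01, 0, -0.005], 0], [[0.02, 0, -0.011], 0], [[0.03, 0, -0.017], 0], [[0.04, 0, -0.023], 0], [[0.048, 0, -0.027], 0], [[0.048, 0, -0.027], 0]]}}

```text
time_s: 11.0
ee_pos: [0.5689, 0.0814, 0.1623]
eef_rot: [-3.14, -0.0, 1.649]
force: [-0.8, 0.9, -25.8]
grip_width: 0.0338
grip_force: 20.0
```

```bash
python3 look.py pics/s8.png;python3 go.py .5704 .0631 .155
```

```text
F [ -1.2  -0.2 -25.8]
lean 0.0507 face y@.08 0.018 n 456 z 0.0881 0.173 foot end y 0.1964 foot top z 0.0779
t 11.05 pos [0.569  0.0814 0.1624] [-3.1400e+00 -3.0000e-04  1.6488e+00] F [ -1.2  -0.2 -25.8] w 0.0337 19.987358450889587 q [0.08 0.39 1.5  0.   1.25 0.  ]
frac [-0.092  0.     0.037] turn 0.000550722573334244
```

{"api": "carry_out", "payload": {"motion": [[[0, 0, 0.01], 0], [[0, 0, 0.01], 0], [[0, 0, 0.01], 0], [[0.1, 0, 0.018], 0], [[0.192, 0, 0.026], 0], [[0.192, 0, 0.026], 0], [[0.192, 0, 0.026], 0]], "hand": 0.1}}

```text
time_s: 11.75
ee_pos: [0.5668, 0.1194, 0.1587]
eef_rot: [3.14, 0.0, 1.649]
force: [0.6, -0.7, -0.6]
grip_width: 0.0424
grip_force: 0.0
```

```bash
python3 look.py pics/s9.png;python3 go.py .5662 .1197 .1585
```

```text
F [-0.4  0.1 -0.1]
lean 0.0537 face y@.08 0.0178 n 460 z 0.0881 0.1726 foot end y 0.1963 foot top z 0.4196
t 11.8 pos [0.5668 0.119  0.1586] [3.1402 0.     1.6486] F [-0.4  0.1 -0.1] w 0.0423 0.0 q [ 0.14  0.4   1.49 -0.    1.24  0.07]
frac [ 0.004 -0.003  0.   ] turn 0.0005260659217496213
```

{"api": "carry_out", "payload": {"motion": [[[0, 0, 0], 0], [[0, 0, 0], 0], [[0, 0, 0], 0], [[-0.005, 0, -0.006], 0], [[-0.012, 0, -0.01], 0], [[-0.022, 0, -0.015], 0], [[-0.033, 0, -0.021], 0], [[-0.044, 0, -0.027], 0], [[-0.056, 0, -0.033], 0], [[-0.068, 0, -0.039], 0], [[-0.08, 0, -0.045], 0], [[-0.08, 0, -0.045], 0]], "hand": 1}}

```text
time_s: 13.0
ee_pos: [0.5672, 0.103, 0.1661]
eef_rot: [-3.14, 0.0, 1.648]
force: [-2.2, 0.5, -23.2]
grip_width: 0.0341
grip_force: 20.0
```

```bash
python3 look.py pics/s10.png;python3 go.py .5704 .0631 .155
```

```text
F [ -1.8  -1.1 -23.1]
lean -0.0796 face y@.08 0.0159 n 643 z 0.0904 0.1802 foot end y 0.1964 foot top z 0.0779
t 13.05 pos [0.5672 0.103  0.1661] [-3.1398e+00  5.0000e-04  1.6483e+00] F [ -1.8  -1.1 -23.1] w 0.0338 19.993361234664917 q [ 0.12  0.39  1.49 -0.    1.26  0.04]
frac [-0.2    0.001  0.056] turn 0.0004743282472368943
```

{"api": "carry_out", "payload": {"motion": [[[0, 0, 0.01], 0], [[0, 0, 0.01], 0], [[0, 0, 0.01], 0], [[-0.1, 0, 0.018], 0], [[-0.193, 0, 0.025], 0], [[-0.193, 0, 0.025], 0], [[-0.193, 0, 0.025], 0]], "hand": 0.1}}

```text
time_s: 13.75
ee_pos: [0.571, 0.0652, 0.1626]
eef_rot: [3.14, -0.0, 1.648]
force: [0.3, 0.4, -0.1]
grip_width: 0.0424
grip_force: 0.0
```

{"api": "carry_out", "payload": {"motion": [[[0, 0, 0], 0], [[0, 0, 0], 0], [[0, 0, 0], 0], [[0.005, 0, -0.006], 0], [[0.012, 0, -0.01], 0], [[0.022, 0, -0.015], 0], [[0.033, 0, -0.021], 0], [[0.044, 0, -0.027], 0], [[0.056, 0, -0.033], 0], [[0.068, 0, -0.039], 0], [[0.08, 0, -0.045], 0], [[0.08, 0, -0.045], 0]], "hand": 1}}

```text
time_s: 14.95
ee_pos: [0.5689, 0.0815, 0.1701]
eef_rot: [-3.14, -0.001, 1.649]
force: [-1.2, 2.0, -23.6]
grip_width: 0.0337
grip_force: 20.0
```

```bash
python3 look.py pics/s11.png;python3 go.py .5704 .0631 .155
```

```text
F [ -2.    2.  -26.2]
lean 0.0595 face y@.08 0.0177 n 556 z 0.0899 0.1803 foot end y 0.1964 foot top z 0.0778
t 15.0 pos [0.5689 0.0814 0.1701] [-3.1398e+00 -7.0000e-04  1.6490e+00] F [ -2.    2.  -26.2] w 0.0341 19.993486404418945 q [ 0.08  0.39  1.49  0.    1.27 -0.  ]
frac [-0.092  0.001  0.075] turn 0.0005805105311344347
```

View pics/s11.png

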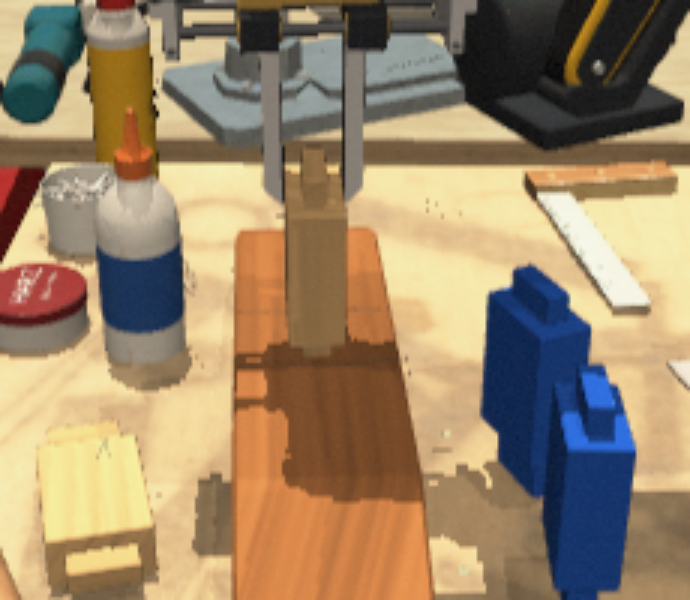

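The post at (317,260) leans clearly towards +y, with the tenon shoulder gap visible at (317,350). It has risen about 14 mm and the foot is flat and unmoved. Continuing.

{"api": "carry_out", "payload": {"motion": [[[0, 0, 0.01], 0], [[0, 0, 0.01], 0], [[0, 0, 0.01], 0], [[0.1, 0, 0.02], 0], [[0.197, 0, 0.028], 0], [[0.197, 0, 0.028], 0], [[0.197, 0, 0.028], 0]], "hand": 0.1}}

```text
time_s: 15.7
ee_pos: [0.5668, 0.1201, 0.1661]
eef_rot: [3.14, 0.0, 1.649]
force: [0.5, -0.2, -0.7]
grip_width: 0.0421
grip_force: 0.0
```

{"api": "carry_out", "payload": {"motion": [[[0, 0, 0], 0], [[0, 0, 0], 0], [[0, 0, 0], 0], [[-0.005, 0, -0.006], 0], [[-0.012, 0, -0.01], 0], [[-0.022, 0, -0.015], 0], [[-0.033, 0, -0.021], 0], [[-0.044, 0, -0.027], 0], [[-0.056, 0, -0.033], 0], [[-0.068, 0, -0.039], 0], [[-0.08, 0, -0.045], 0], [[-0.08, 0, -0.045], 0]], "hand": 1}}

```text
time_s: 16.9
ee_pos: [0.5672, 0.1035, 0.1736]
eef_rot: [-3.14, 0.001, 1.648]
force: [-1.4, -3.2, -21.8]
grip_width: 0.0338
grip_force: 20.0
```

```bash
python3 look.py pics/s12.png;python3 go.py .5704 .0631 .155
```

```text
F [ -1.5  -1.  -17. ]
lean -0.076 face y@.08 0.0161 n 640 z 0.0963 0.1862 foot end y 0.1964 foot top z 0.0779
t 16.95 pos [0.5672 0.1036 0.1736] [-3.1399e+00  8.0000e-04  1.6482e+00] F [ -1.5  -1.  -17. ] w 0.0334 19.994292855262756 q [ 0.12  0.39  1.48 -0.    1.28  0.04]
frac [-0.203  0.     0.093] turn 0.00045571903907237754
```

{"api": "carry_out", "payload": {"motion": [[[0, 0, 0.01], 0], [[0, 0, 0.01], 0], [[0, 0, 0.01], 0], [[-0.1, 0, 0.02], 0], [[-0.193, 0, 0.03], 0], [[-0.193, 0, 0.03], 0], [[-0.193, 0, 0.03], 0]], "hand": 0.1}}

```text
time_s: 17.65
ee_pos: [0.571, 0.066, 0.1691]
eef_rot: [3.14, -0.0, 1.648]
force: [0.5, 0.5, 0.6]
grip_width: 0.0422
grip_force: 0.0
```

{"api": "carry_out", "payload": {"motion": [[[0, 0, 0], 0], [[0, 0, 0], 0], [[0, 0, 0], 0], [[0.005, 0, -0.006], 0], [[0.012, 0, -0.01], 0], [[0.022, 0, -0.015], 0], [[0.033, 0, -0.021], 0], [[0.044, 0, -0.027], 0], [[0.056, 0, -0.033], 0], [[0.068, 0, -0.039], 0], [[0.08, 0, -0.045], 0], [[0.08, 0, -0.045], 0]], "hand": 1}}

```text
time_s: 18.85
ee_pos: [0.569, 0.0822, 0.1769]
eef_rot: [-3.14, -0.0, 1.649]
force: [-1.9, 0.7, -19.1]
grip_width: 0.0337
grip_force: 20.0
```

```bash
python3 look.py pics/s13.png;python3 go.py .5704 .0631 .155
```

```text
F [ -2.1   3.1 -19.8]
lean 0.0733 face y@.08 0.0175 n 590 z 0.096 0.1864 foot end y 0.1965 foot top z 0.0779
t 18.9 pos [0.569  0.0822 0.177 ] [-3.1404e+00 -6.0000e-04  1.6489e+00] F [ -2.1   3.1 -19.8] w 0.0341 19.99251812696457 q [0.08 0.38 1.48 0.   1.28 0.  ]
frac [-0.096 -0.     0.11 ] turn 0.0005677253162798163
```

{"api": "carry_out", "payload": {"motion": [[[0, 0, 0.01], 0], [[0, 0, 0.01], 0], [[0, 0, 0.01], 0], [[0.1, 0, 0.02], 0], [[0.203, 0, 0.03], 0], [[0.203, 0, 0.03], 0], [[0.203, 0, 0.03], 0]], "hand": 0.1}}

```text
time_s: 19.6
ee_pos: [0.5666, 0.1221, 0.172]
eef_rot: [3.14, 0.0, 1.649]
force: [0.3, -0.0, 1.2]
grip_width: 0.0421
grip_force: 0.0
```

{"api": "carry_out", "payload": {"motion": [[[0, 0, 0], 0], [[0, 0, 0], 0], [[0, 0, 0], 0], [[-0.005, 0, -0.006], 0], [[-0.012, 0, -0.01], 0], [[-0.022, 0, -0.015], 0], [[-0.033, 0, -0.021], 0], [[-0.044, 0, -0.027], 0], [[-0.056, 0, -0.033], 0], [[-0.068, 0, -0.039], 0], [[-0.075, 0, -0.042], 0], [[-0.075, 0, -0.042], 0]], "hand": 1}}

```text
time_s: 20.8
ee_pos: [0.5679, 0.1072, 0.1808]
eef_rot: [3.139, -0.0, 1.648]
force: [-0.2, 1.5, -1.5]
grip_width: 0.0335
grip_force: 20.0
```

```bash
python3 look.py pics/s14.png;python3 go.py .5704 .0631 .155
```

```text
F [0.5 2.  0.1]
lean -0.0415 face y@.08 0.0159 n 653 z 0.1063 0.1959 foot end y 0.1964 foot top z 0.0779
t 20.85 pos [0.5678 0.1073 0.1806] [ 3.1396e+00 -2.0000e-04  1.6485e+00] F [0.5 2.  0.1] w 0.0339 19.996735453605652 q [0.12 0.38 1.47 0.   1.29 0.05]
frac [-0.221 -0.005  0.128] turn 0.0005038307041699694
```

The wrist force has dropped to about 0, so the cheeks have let go: the rise is about 27 mm and the lean about 0. I'll firm the grip and lift gently.

{"api": "carry_out", "payload": {"motion": [[[0, 0, 0], 0], [[0, 0, 0], 0], [[0.004, 0, -0.015], 0], [[0.006, 0, -0.03], 0], [[0.006, 0, -0.045], 0], [[0.006, 0, -0.06], 0], [[0.006, 0, -0.075], 0], [[0.006, 0, -0.09], 0], [[0.006, 0, -0.09], 0], [[0.006, 0, -0.09], 0]], "force": 40}}

```text
time_s: 21.85
ee_pos: [0.5673, 0.1084, 0.1976]
eef_rot: [-3.142, 0.0, 1.649]
force: [-1.3, 0.1, -2.7]
grip_width: 0.0336
grip_force: 40.0
```

```bash
python3 look.py pics/s15.png;python3 go.py .5704 .0631 .155
```

```text
F [-0.6 -0.2 -2.5]
lean 0.0056 face y@.08 0.0134 n 419 z 0.1222 0.2 foot end y 0.1964 foot top z 0.0778
t 21.9 pos [0.5672 0.1085 0.1975] [-3.1414  0.      1.6486] F [-0.6 -0.2 -2.5] w 0.0336 39.99451696872711 q [0.13 0.37 1.45 0.   1.32 0.05]
frac [-0.227 -0.002  0.213] turn 0.0005223893569545149
```

View pics/s15.png

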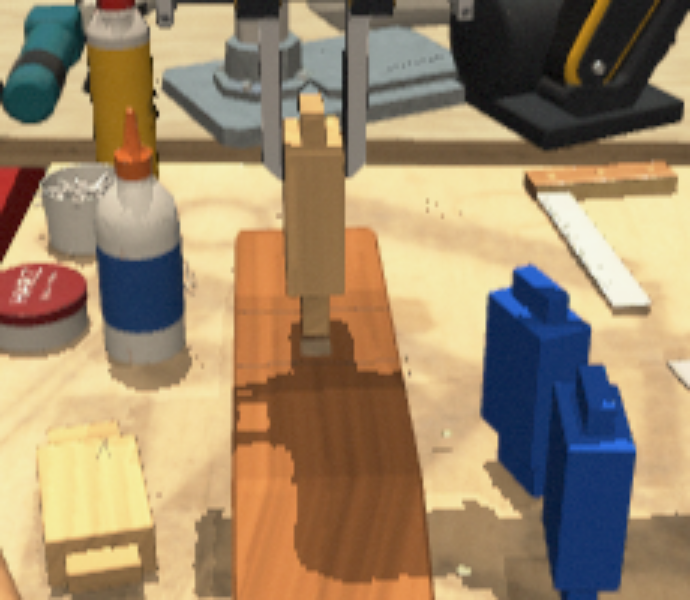

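The tenon at (315,320) hangs clear above the open mortise at (315,345). Its end is about 13 mm up, the post is upright and the foot is flat. I'll check that it's still, then hand in.

```bash
python3 look.py pics/s16.png; python3 -c "
from station import ctrl
print(ctrl.hand_in())"
```

```text
F [ 0.6 -0.3 -2.5]
lean -0.0001 face y@.08 0.0139 n 435 z 0.1227 0.1999 foot end y 0.1964 foot top z 0.0779
the job is handed in; nothing more can be done
None
```

I rocked the post out of its mortise and handed the job in; it is held upright with its tenon end about 13 mm above the mouth, and the foot is flat on the bench, though it slid about 13 mm lengthwise during the first rocks.

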